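# Cover the loaded slide-staining dish

## Robot

A 6-joint arm with a two-finger parallel gripper is mounted at the origin on the work surface. World frame = base frame: x ahead of the robot, y to its left, z up, the work surface at z = 0. Lengths are in m, angles in degrees, forces in N, time in s.
With the tool pointing down it reaches from about 0.3 to 0.775 m from the base axis. Payload 14.6 kg.
Tool frame: the origin (TCP) lies at the very end of the fingers, on their centre line; the grasp point (between the pads) lies 19 mm behind it; z points along the fingers, y is the direction in which the jaws open and shut (so a half turn about z gives the same grasp; the last joint's range is limited). The gripper opens to 85 mm and grips with 20 to 120 N. Pads are 22 mm wide; open, the fingers measure 114 mm over their backs; the gripper's body (76 mm by 85 mm) begins 54 mm behind the grasp point. The pads swing forward as they close: fully open they stand 13 mm farther back than shut.
Start: joints at [62.132, 17.183, 87.147, -0, 75.671, -3.816], TCP at [0.224, 0.502, 0.231] pointing down, gripper open.
Joint ranges: [-173.82, 173.82], [-45.26, 126.66], [13.44, 144.39], [-59.66, 239.66], [0, 175.72], [-146.38, 146.38]. Speed limits (degrees/s): [127.2, 127.2, 147.25, 180, 180, 180].

## Interface

Orientations are given as a 3x3 rotation matrix whose columns are the frame's x, y, z axes.
In Python, from cell import status, imaging, close_job gives the robot as it stands. The module is installed in compiled form; this text tells all that it offers.
- The arm moves only by the shell command python3 -m jog 'ROWS' [OPENING] [FORCE]. ROWS is a JSON object of lists of equal length, an entry for each row: "delta_pos": the shift along the tool's x, y, z in cm, a list of three; "turn": the turn, a rotation vector about the tool's x, y, z in rad, a list of three. In form: {"delta_pos": [[dx, dy, dz], ...], "turn": [[rx, ry, rz], ...]}. A call has 1 to 20 rows; each row is the pose to reach, as a shift and turn from the pose commanded when the call began, along the tool's axes at that moment; what a row does not reach only later rows make up. A row lasts 1/12 s, in which the tool goes at most 41.7 mm and 7.16 degrees, less where a joint would pass 70% of its speed; a pose out of reach is approached as far as the arm can. A call with a gripper value outside its range is refused whole. OPENING is the opening, from -1 (shut) to 1 (fully open), so that 0 is half open, set as the call begins (- or left out, the last holds). The fingers move at their own pace and stop on an object; FORCE is the grip in N (left out, the last holds). Time passes only in rows, so rows that repeat a pose let the fingers close. It gives the time, the measured TCP pose, the force and the opening at its end, in the units of the state.
- status.observe(): the state, without advancing time (a new reading comes with each control period).
- imaging.capture(name): name is "scene" or "top" or "wrist"; returns (picture, depth): 384x512x3 uint8, blue, green, red; 384x512 float32, m along the optical axis (not along the pixel's ray), 0 where there is no reading.
- imaging.camera_params(name): a dict with "fov_y" (degrees; the focal length in pixels is half the picture's height over the tangent of half this angle, whatever the lens; pixels are square), "cx", "cy" (the principal point, pixels), "extrinsics" (4x4, takes a point from camera to world coordinates); the wrist camera has in their place "hand_eye" (4x4, takes a point from camera to tool coordinates, whose origin is the TCP and whose axes are the flange's). Camera axes: x right, y down, z forward; pixel columns grow to the right and rows downward; lengths in m; the calibration is good to about 2 mm. A picture is of the moment at which its call begins: read the wrist's pose just before it. camera_params takes no time and is no camera call.
- close_job(): hands the job in, once; it reports no verdict.
The state is a dict: "time_s": time; "qpos": joint angles; "dq": joint speeds; "effort": joint torques, N m; "eef_pos": TCP position; "tool_rot": TCP orientation; "force": force on the tool from outside, world axes, zero at the start; "moment": the same for the moment, N m; "opening": finger opening in m.
Only numpy, scipy, OpenCV 4.12 (cv2) and the standard library are available. Lean on these libraries where they do the work, as an engineer would, in place of code of your own. Each camera call takes 0.05 s, during which the arm holds its last target.

## Task

The slide rack has just been loaded into one of the two staining dishes: put the oblong lid on that dish, squarely and fully down so that it sits flat on the rim. Let go of it, and leave both dishes, the slides and the round lid where they are.

Things in the scene. Friction and masses are not known exactly. Their poses are not given: they have to be found in the camera images.
- oblong_lid: Loose white oblong lid, about 130 g, right way up on the bench; plate 102 mm (x) by 126 mm (y) by 6 mm. Origin: centre of the plate's underside, z up; 8 mm above the bench at first, as it lies on a block under the plate, 56 (x) by 80 (y) by 8 mm, which fits inside the dish with 10 mm to spare all round. Black bar handle on top, 16 mm (x) by 60 mm (y), from 6 to 36 mm above the origin. Half-turns fit too.
- loaded_dish: Loose white staining dish, open on top, with a steel rack of glass slides in it; 86 mm (x) by 110 mm (y), 55 mm tall, walls and floor 5 mm, about 0.55 kg. Origin: centre of its underside, z up. The rack's top is 39 mm above the origin, clear of the lid's block. It stands on the left or the right, the empty dish on the other side.
- empty_dish: Loose white staining dish of the same size and make with nothing in it; origin at the centre of its underside. A bystander, to be left where it is.
- round_lid: Loose white round lid of another jar, 100 mm across and 6 mm thick, lying on the bench on its own round 56 mm block; origin at the centre of the plate's underside, 8 mm above the bench. Black bar handle on top, 16 mm (x) by 60 mm (y), from 6 to 36 mm above the origin. A bystander, to be left where it is.
There are look-alikes about, which are no part of the job. What is shaped like the oblong_lid but green or turquoise is not meant.

How it is judged (in metres and radians):
At the end, for the whole second after the job is handed in: The oblong lid lies flat (within 3.4 degrees) on the rim of the dish with the slides: underside of its plate from 4 mm below to 3 mm above rim height, centres within 15 mm along each dish axis, long sides within 20 degrees; dish upright, both at rest (z of oblong_lid in the frame of loaded_dish between 0.051 and 0.058 m and x of oblong_lid in the frame of loaded_dish between -0.015 and 0.015 m and y of oblong_lid in the frame of loaded_dish between -0.015 and 0.015 m and angle between the y axis of oblong_lid and the y axis of loaded_dish, either way round below 0.35 rad and angle between the z axis of oblong_lid and the z axis of loaded_dish, either way round below 0.06 rad and angle between loaded_dish's own z axis and vertical below 0.06 rad and angle between oblong_lid's own z axis and vertical below 0.1 rad and linear speed of each of oblong_lid, loaded_dish below 0.02 m/s); the robot touches nothing.
It fails at once if the loaded dish is shoved more than 40 mm (distance of loaded_dish from where it was at the start of the episode above 0.04 m).
It fails at once if the loaded dish is tipped by more than 20 degrees (angle between loaded_dish's own z axis and vertical above 0.35 rad).
It fails at once if the empty dish is moved more than 25 mm (distance of empty_dish from where it was at the start of the episode above 0.025 m).
It fails at once if the round lid is moved more than 25 mm (distance of round_lid from where it was at the start of the episode above 0.025 m).
It also fails if it takes over 40 s, if anything falls off the work surface, if the arm or the gripper's body presses on something with over 40 N, if the wrist force passes 120 N, or if a joint passes its speed limit or range.

## Working session

There is one attempt and no reset: what is moved stays moved. The work goes in short steps, Python scripts to look and compute and a shell command to move; the robot and the scene stay as the last step left them, time stands still between calls to the robot, and variables do not carry over. Pictures are saved under pics/ and viewed, and the job is handed in when it is done.

```bash
mkdir -p pics
python3 - <<'E'
from cell import status, imaging
import cv2,numpy as np
s=status.observe();print({k:np.round(v,3).tolist() for k,v in s.items()})
for n in("scene","top"):
    p,d=imaging.capture(n);np.savez(f"pics/{n}0.npz",p=p,d=d);cv2.imwrite(f"pics/{n}0.png",p)
    c=imaging.camera_params(n);print(n,c)
print(imaging.camera_params("wrist"))
E
```

```text
{'time_s': 0.0, 'qpos': [62.13, 17.217, 87.182, -0.001, 75.671, -3.814], 'dq': [-0.008, 0.017, -0.036, 0.076, 0.063, -0.024], 'effort': [-0.003, -54.351, -36.178, -0.0, 0.004, 0.0], 'eef_pos': [0.224, 0.502, 0.231], 'tool_rot': [[-0.913, 0.408, -0.001], [0.408, 0.913, -0.001], [0.0, -0.001, -1.0]], 'force': [-0.364, -0.422, 0.837], 'moment': [0.074, 0.023, 0.014], 'opening': 0.086}
scene {'fov_y': 42.66595640987835, 'cx': 255.1567800732929, 'cy': 193.42247295616315, 'extrinsics': array([[-0.83717134,  0.40630152, -0.36614646,  1.06193432],
       [ 0.54672598,  0.60290137, -0.58103411,  0.78169376],
       [-0.01532484, -0.68660688, -0.72686734,  0.98706676],
       [ 0.        ,  0.        ,  0.        ,  1.        ]])}
top {'fov_y': 44.75253131522244, 'cx': 257.2634663611178, 'cy': 195.39351408807516, 'extrinsics': array([[-0.02179547, -0.98209107,  0.18714189,  0.37605851],
       [-0.99971687,  0.02319674,  0.00530088,  0.0517671 ],
       [-0.00954703, -0.18697337, -0.98231859,  1.2194619 ],
       [ 0.        ,  0.        ,  0.        ,  1.        ]])}
{'fov_y': 58.36258948054126, 'cx': 261.3998085551056, 'cy': 197.7182265548776, 'hand_eye': array([[ 1.45908023e-04, -9.45137426e-01, -3.26672962e-01,
         8.32598385e-02],
       [ 9.99999988e-01,  1.51598427e-04,  8.04068377e-06,
        -2.61883676e-04],
       [ 4.19235561e-05, -3.26672960e-01,  9.45137437e-01,
        -1.43611437e-01],
       [ 0.00000000e+00,  0.00000000e+00,  0.00000000e+00,
         1.00000000e+00]])}
```

View pics/scene0.png

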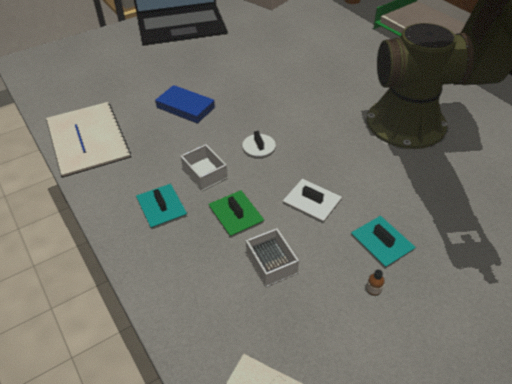

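View pics/top0.png

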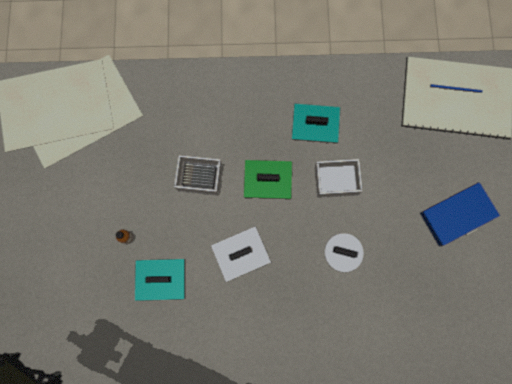

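The loaded dish (steel slats visible) is at top px (198,174) and scene px (272,256). The empty dish is at top (339,178). Lid candidates in the top view:
- White rectangular lid at (241,254). This is the one that fits: white and oblong.
- Round white lid at (344,252).
- Green lid at (268,179) and turquoise lids at (316,123) and (160,280). All three are excluded by colour.

Next I'll confirm it in a crop and measure.

```bash
cat > h.py <<'E'
import numpy as np,cv2
from cell import imaging,status
def ray(name,uv,z,T=None):
    c=imaging.camera_params(name); T=c["extrinsics"] if T is None else T
    f=192/np.tan(np.radians(c["fov_y"]/2)); uv=np.atleast_2d(np.asarray(uv,float))
    d=np.c_[(uv[:,0]-c["cx"])/f,(uv[:,1]-c["cy"])/f,np.ones(len(uv))]@T[:3,:3].T
    o=T[:3,3]; return o+d*((z-o[2])/d[:,2])[:,None]
def rect(P):
    (c,s,a)=cv2.minAreaRect((P[:,:2]*1000).astype(np.float32).reshape(-1,1,2))
    b=cv2.boxPoints((c,s,a));e=[b[1]-b[0],b[2]-b[1]];l=max(e,key=np.linalg.norm)
    return np.round(c,1),np.round(sorted(s),1),round(np.degrees(np.arctan2(l[1],l[0]))%180,1)
E
python3 - <<'E'
from h import *
z=np.load("pics/top0.npz");p=z["p"]
hsv=cv2.cvtColor(p,cv2.COLOR_BGR2HSV)
for nm,(u,v),zz in(("lid",(241,254),.014),("loaded",(198,174),.055),("empty",(339,178),.055),("round",(344,252),.014)):
    m=((hsv[...,1]<50)&(hsv[...,2]>135)).astype(np.uint8)
    n,l,st,ce=cv2.connectedComponentsWithStats(m)
    w=l[v-30:v+30,u-30:u+30];k=np.bincount(w[w>0]).argmax()
    cn=max(cv2.findContours((l==k).astype(np.uint8),0,1)[0],key=len)
    print(nm,st[k],rect(ray("top",cn[:,0,:],zz)))
m=(hsv[...,2]<60).astype(np.uint8);n,l,st,ce=cv2.connectedComponentsWithStats(m)
for k in range(1,n):
    if 100<st[k,4]<600:
        cn=max(cv2.findContours((l==k).astype(np.uint8),0,1)[0],key=len)
        print("dark",ce[k].round(1),rect(ray("top",cn[:,0,:],.044)))
cv2.imwrite("pics/crop0.png",cv2.resize(p[140:300,160:370],None,fx=3.8,fy=3.6,interpolation=cv2.INTER_CUBIC)[:600,:800])
E
```

```text
lid [ 211  227   60   55 1768] (array([454.9, 105.6]), array([103. , 126.2]), np.float32(112.2))
loaded [174 155  46  36 256] (array([661.6, 212.5]), array([ 86.9, 111. ]), np.float32(82.7))
empty [ 317  158   46   36 1110] (array([ 644.3, -152.8]), array([ 86.9, 109.5]), np.float32(92.4))
round [ 325  233   39   39 1013] (array([ 452.9, -161.1]), array([97.1, 98. ]), np.float32(88.7))
dark [316.4 120.2] (array([ 798.5, -102.8]), array([21., 56.]), np.float32(83.5))
dark [267.4 177.2] (array([647.7,  29.3]), array([15.9, 56.8]), np.float32(88.6))
dark [430.8 228.9] (array([ 504.5, -377.2]), array([ 7.3, 94.7]), np.float32(25.6))
dark [240.1 253. ] (array([453.9, 104. ]), array([13.8, 54.8]), np.float32(111.9))
dark [345.  251.6] (array([ 451.5, -158.2]), array([13.6, 57.1]), np.float32(73.7))
dark [158. 279.] (array([394.3, 309.5]), array([ 9.8, 60. ]), np.float32(88.7))
```

View pics/crop0.png

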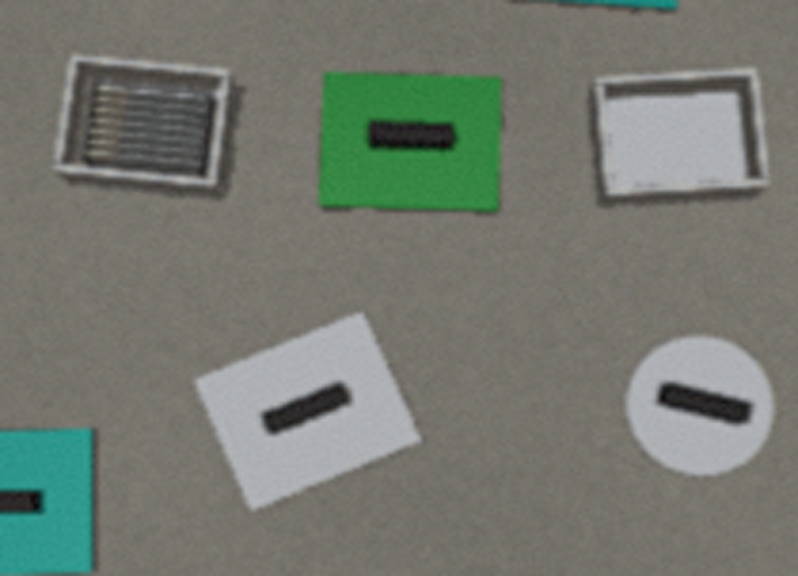

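The crop confirms it: the white oblong lid is at crop (308,410), the slide-filled dish at (145,120), and the green and turquoise ones are ruled out. I'll move above the lid with the jaws across its handle.

```bash
python3 -m jog '{"delta_pos":[[-1,-0.7,0.1],[-3,-2.2,0.4],[-6,-4.3,0.8],[-9,-6.5,1.2],[-12,-8.6,1.6],[-15,-10.8,2],[-18,-13,2.5],[-21,-15.1,3],[-24,-17.3,3.4],[-27,-19.5,3.8],[-30,-21.6,4.2],[-33,-23.8,4.6],[-35.5,-25.6,4.9],[-37,-26.7,5],[-37.25,-26.85,5],[-37.25,-26.85,5],[-37.25,-26.85,5]],"turn":[[0,0,0.02],[0,0,0.06],[0,0,0.12],[0,0,0.18],[0,0,0.24],[0,0,0.3],[0,0,0.36],[0,0,0.43],[0,0,0.5],[0,0,0.56],[0,0,0.62],[0,0,0.68],[0,0,0.73],[0,0,0.76],[0,0,0.763],[0,0,0.763],[0,0,0.763]]}' 0.1 40
cat > w.py <<'E'
from h import *
import sys
s=status.observe();p,d=imaging.capture("wrist");cv2.imwrite(sys.argv[1],p)
T=np.eye(4);T[:3,:3]=s["tool_rot"];T[:3,3]=s["eef_pos"]
T=T@imaging.camera_params("wrist")["hand_eye"]
hsv=cv2.cvtColor(p,cv2.COLOR_BGR2HSV)
def comp(m,zz,lo,lab):
    n,l,st,ce=cv2.connectedComponentsWithStats(m.astype(np.uint8))
    for k in range(1,n):
        if st[k,4]>lo:
            cn=max(cv2.findContours((l==k).astype(np.uint8),0,1)[0],key=len)
            print(lab,st[k],rect(ray("wrist",cn[:,0,:],zz,T)))
comp((hsv[...,1]<50)&(hsv[...,2]>130),float(sys.argv[2]),2000,"white")
comp(hsv[...,2]<60,float(sys.argv[3]),500,"dark")
print(s["time_s"],np.round(s["eef_pos"],4),np.round(s["tool_rot"],3).tolist(),s["opening"],np.round(s["force"],1))
E
python3 w.py pics/w1.png 0.014 0.044
```

```text
time_s: 1.52
eef_pos: [0.4544, 0.1054, 0.1812]
tool_rot: [[-0.378, 0.926, -0.0], [0.926, 0.378, 0.0], [0.0, -0.0, -1.0]]
force: [0.5, -0.0, 0.1]
opening: 0.0466
white [     0      0    512    384 128853] (array([469.6,  51.4]), array([397.3, 600.4]), np.float32(22.2))
dark [ 252  146   18   71 1265] (array([454. , 105.5]), array([14.9, 62. ]), np.float32(112.2))
dark [   18   254   237   130 11848] (array([386.6, -79. ]), array([153.6, 250.5]), np.float32(22.2))
dark [  269   254   237   130 12768] (array([633.2,  21.8]), array([153.6, 250.6]), np.float32(22.2))
1.5167 [0.4544 0.1054 0.1812] [[-0.378, 0.926, -0.0], [0.926, 0.378, 0.0], [0.0, -0.0, -1.0]] 0.04663840364788526 [ 0.5 -0.   0.1]
```

View pics/w1.png

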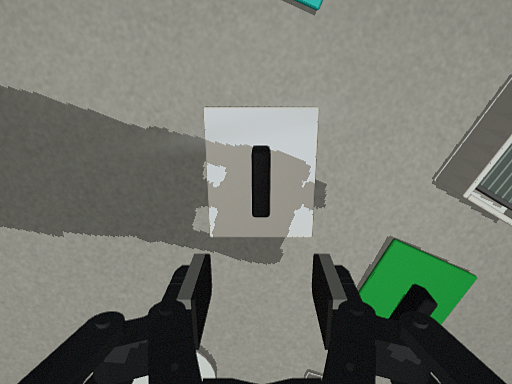

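The wrist view shows the white lid (plate px 205–318 × 107–237) and its handle at (261,181), centred between the jaws to under 1 mm and at the same angle. I'll go down to TCP z ≈ 0.018 and grip.

```bash
python3 -m jog '{"delta_pos":[[0,0,1],[0,0,3],[0,0,5.5],[0,0,8],[0,0,10.5],[0,0,13],[0,0,14.5],[0,0,15.5],[0,0,16],[0,0,16.3],[0,0,16.3],[0,0,16.3]],"turn":[[0,0,0],[0,0,0],[0,0,0],[0,0,0],[0,0,0],[0,0,0],[0,0,0],[0,0,0],[0,0,0],[0,0,0],[0,0,0],[0,0,0]]}'
python3 -m jog '{"delta_pos":[[0,0,0],[0,0,0],[0,0,0],[0,0,0],[0,0,0],[0,0,0],[0,0,0],[0,0,0],[0,0,0],[0,0,0]],"turn":[[0,0,0],[0,0,0],[0,0,0],[0,0,0],[0,0,0],[0,0,0],[0,0,0],[0,0,0],[0,0,0],[0,0,0]]}' -1 50
```

```text
time_s: 2.57
eef_pos: [0.4553, 0.1054, 0.0189]
tool_rot: [[-0.379, 0.926, 0.001], [0.926, 0.379, 0.0], [-0.0, 0.001, -1.0]]
force: [-0.3, -1.4, 0.7]
opening: 0.0471
time_s: 3.4
eef_pos: [0.4553, 0.1053, 0.0189]
tool_rot: [[-0.378, 0.926, 0.001], [0.926, 0.378, 0.0], [-0.0, 0.001, -1.0]]
force: [-1.5, -0.8, 6.4]
opening: 0.015
```

Gripped (opening 15 mm). Now lift.

```bash
python3 -m jog '{"delta_pos":[[0,0,-0.3],[0,0,-1],[0,0,-2],[0,0,-3.5],[0,0,-5.5],[0,0,-7.5],[0,0,-9.5],[0,0,-11.5],[0,0,-12.5],[0,0,-13],[0,0,-13],[0,0,-13]],"turn":[[0,0,0],[0,0,0],[0,0,0],[0,0,0],[0,0,0],[0,0,0],[0,0,0],[0,0,0],[0,0,0],[0,0,0],[0,0,0],[0,0,0]]}'
python3 w.py pics/w2.png 0.144 0.174
python3 - <<'E'
from h import *
p,d=imaging.capture("scene");cv2.imwrite("pics/s2.png",cv2.resize(p[130:310,150:450],None,fx=2.6,fy=2.6))
E
```

```text
time_s: 4.4
eef_pos: [0.4546, 0.1052, 0.1477]
tool_rot: [[-0.378, 0.926, -0.001], [0.926, 0.378, -0.0], [0.0, -0.001, -1.0]]
force: [-0.9, -0.4, -1.5]
opening: 0.0152
white [     0      0    512    384 127825] (array([445.3, 120.2]), array([188.3, 284.6]), np.float32(22.3))
dark [   40   210   444   174 30737] (array([456.2, 102.5]), array([ 82.2, 196.4]), np.float32(22.3))
4.4 [0.4546 0.1052 0.1477] [[-0.378, 0.926, -0.001], [0.926, 0.378, -0.0], [0.0, -0.001, -1.0]] 0.015204274760935072 [-0.9 -0.4 -1.5]
```

View pics/w2.png

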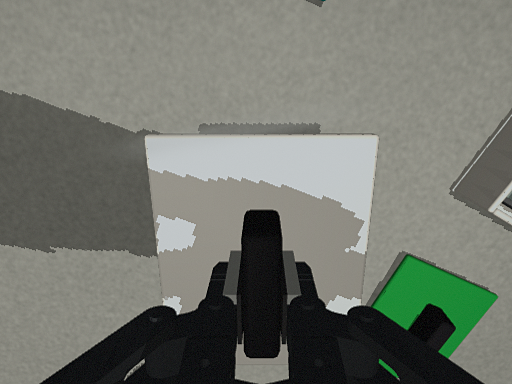

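View pics/s2.png

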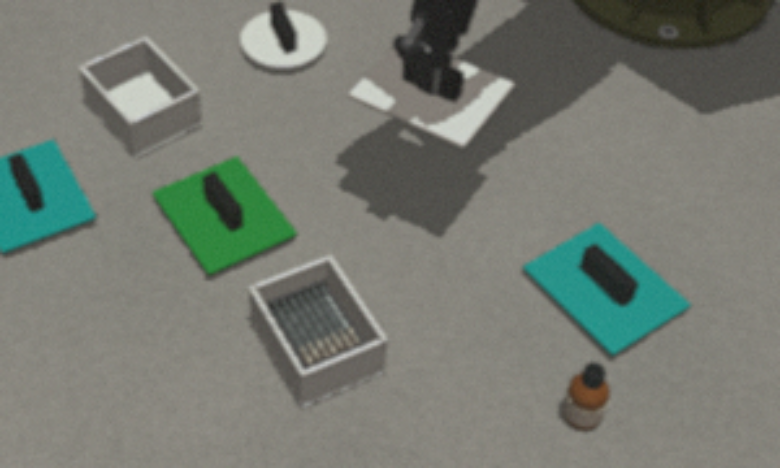

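The lid is in the grip, and in the wrist view its front edge runs level from (146,133) to (378,135). I'll check its tilt from depth and cross-check the dish from the scene camera.

Run:
```python
from h import *
s=status.observe();p,d=imaging.capture("wrist")
T=np.eye(4);T[:3,:3]=s["tool_rot"];T[:3,3]=s["eef_pos"]
c=imaging.camera_params("wrist");Tw=T@c["hand_eye"];f=192/np.tan(np.radians(c["fov_y"]/2))
def pts(u,v,Tm):
    z=d[v,u];return np.c_[(u-c["cx"])/f*z,(v-c["cy"])/f*z,z]@Tm[:3,:3].T+Tm[:3,3]
v,u=np.mgrid[140:300,165:235];v=np.r_[v.ravel(),np.mgrid[140:240,290:355][0].ravel()];u=np.r_[u.ravel(),np.mgrid[140:240,290:355][1].ravel()]
H=c["hand_eye"]
P=pts(u,v,H);P=P[(d[v,u]>0.05)&(d[v,u]<.3)]   # tool frame
k=np.abs(P[:,2]-np.median(P[:,2]))<.006;P=P[k]
A=np.c_[P[:,:2],np.ones(len(P))];co=np.linalg.lstsq(A,P[:,2],rcond=None)[0]
print("plate plane in tool: z slopes deg",np.degrees(co[:2]).round(2),"z at TCP",co[2],len(P))
v,u=np.mgrid[120:320,130:400];v=v.ravel();u=u.ravel();P=pts(u,v,H)
k=(np.abs(P[:,2]-co[2]-P[:,:2]@co[:2])<.005)&(d[v,u]>.05);P=P[k];print("extent tool x,y",P.min(0).round(4),P.max(0).round(4))
z=np.load("pics/scene0.npz");p=z["p"];hsv=cv2.cvtColor(p,cv2.COLOR_BGR2HSV)
d=z["d"];c=imaging.camera_params("scene");f=192/np.tan(np.radians(c["fov_y"]/2))
v,u=np.mgrid[220:290,235:310];v=v.ravel();u=u.ravel();P=pts(u,v,c["extrinsics"])
k=(np.abs(P[:,2]-.055)<.006)&(np.hypot(P[:,0]-.66,P[:,1]-.21)<.09);print("scene rim",k.sum(),rect(P[k]))
```

```text
plate plane in tool: z slopes deg [ 0. -0.] z at TCP 0.003931431879454637 16597
extent tool x,y [-0.0307 -0.0506 -0.001 ] [0.0613 0.0519 0.0089]
scene rim 408 (array([660.4, 212.2]), array([ 87.3, 113. ]), np.float32(83.1))
```

The lid is level and centred in the grip to about 1 mm. The two cameras agree on the dish to about 1 mm: centre (0.661, 0.212), angle 83°. Now carry the lid over it.

```bash
python3 -m jog '{"delta_pos":[[0.05,0.5,0],[0.15,1.5,0],[0.3,3,0],[0.5,5,0],[0.7,7,0],[0.9,9,0],[1.1,11.5,0],[1.3,14,0],[1.5,16,0],[1.7,18,0],[1.9,20,0],[2,21.5,0],[2.1,22.5,0],[2.2,23,0],[2.2,23.2,0],[2.2,23.2,0],[2.2,23.2,0],[2.2,23.2,0]],"turn":[[0,0,0.01],[0,0,0.03],[0,0,0.06],[0,0,0.1],[0,0,0.15],[0,0,0.2],[0,0,0.25],[0,0,0.3],[0,0,0.35],[0,0,0.4],[0,0,0.44],[0,0,0.48],[0,0,0.5],[0,0,0.51],[0,0,0.511],[0,0,0.511],[0,0,0.511],[0,0,0.511]]}'
python3 - <<'E'
from h import *
p,d=imaging.capture("scene");cv2.imwrite("pics/s3.png",cv2.resize(p[130:310,150:450],None,fx=2.6,fy=2.6))
E
```

```text
time_s: 6.05
eef_pos: [0.661, 0.2131, 0.1484]
tool_rot: [[0.123, 0.992, -0.0], [0.992, -0.123, -0.0], [-0.0, -0.0, -1.0]]
force: [1.1, -0.6, -1.7]
opening: 0.015
```

View pics/s3.png

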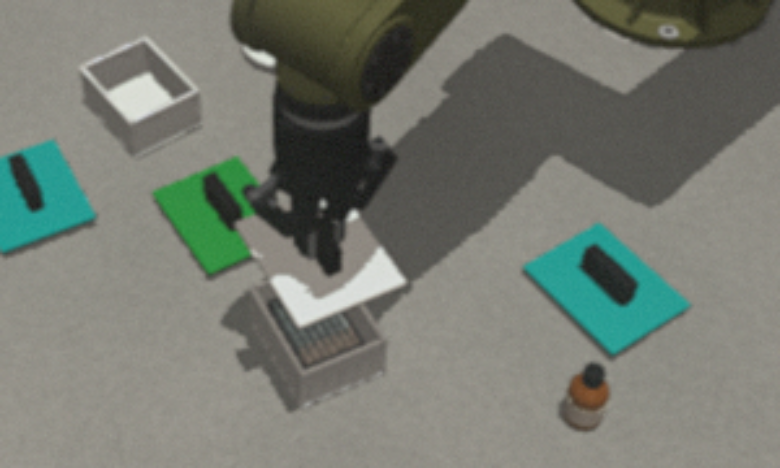

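The lid hangs squarely over the slide dish (crop px 330,280). Lowering it, slowly for the last part.

```bash
python3 -m jog '{"delta_pos":[[0,0,0.5],[0,0,1.5],[0,0,2.7],[0,0,4],[0,0,5.2],[0,0,6],[0,0,6.6],[0,0,7],[0,0,7.3],[0,0,7.6],[0,0,7.8],[0,0,7.9],[0,0,8],[0,0,8],[0,0,8]],"turn":[[0,0,0],[0,0,0],[0,0,0],[0,0,0],[0,0,0],[0,0,0],[0,0,0],[0,0,0],[0,0,0],[0,0,0],[0,0,0],[0,0,0],[0,0,0],[0,0,0],[0,0,0]]}'
```

```text
time_s: 7.35
eef_pos: [0.6614, 0.2134, 0.0685]
tool_rot: [[0.123, 0.992, 0.0], [0.992, -0.123, 0.0], [0.0, 0.0, -1.0]]
force: [0.5, -0.8, -1.2]
opening: 0.0153
```

```bash
python3 -m jog '{"delta_pos":[[0,0,0.05],[0,0,0.1],[0,0,0.15],[0,0,0.2],[0,0,0.25],[0,0,0.25],[0,0,0.25]],"turn":[[0,0,0],[0,0,0],[0,0,0],[0,0,0],[0,0,0],[0,0,0],[0,0,0]]}'
```

```text
time_s: 7.93
eef_pos: [0.6614, 0.2134, 0.066]
tool_rot: [[0.123, 0.992, 0.0], [0.992, -0.123, 0.0], [0.0, 0.0, -1.0]]
force: [-1.7, -0.2, 2.9]
opening: 0.0149
```

First contact came at TCP z = 0.066, which is seated height, with about 4 N. I'll release and back off straight up.

```bash
python3 -m jog '{"delta_pos":[[0,0,0],[0,0,0],[0,0,0],[0,0,0],[0,0,0],[0,0,0],[0,0,0],[0,0,0]],"turn":[[0,0,0],[0,0,0],[0,0,0],[0,0,0],[0,0,0],[0,0,0],[0,0,0],[0,0,0]]}' 0.1
python3 -m jog '{"delta_pos":[[0,0,-0.3],[0,0,-1],[0,0,-2.5],[0,0,-4.5],[0,0,-6.5],[0,0,-8.5],[0,0,-10.5],[0,0,-12],[0,0,-13],[0,0,-13],[0,0,-13]],"turn":[[0,0,0],[0,0,0],[0,0,0],[0,0,0],[0,0,0],[0,0,0],[0,0,0],[0,0,0],[0,0,0],[0,0,0],[0,0,0]]}'
python3 - <<'E'
from h import *
s=status.observe();p,d=imaging.capture("wrist");cv2.imwrite("pics/w4.png",p)
T=np.eye(4);T[:3,:3]=s["tool_rot"];T[:3,3]=s["eef_pos"]
c=imaging.camera_params("wrist");f=192/np.tan(np.radians(c["fov_y"]/2));T=T@c["hand_eye"]
v,u=np.mgrid[0:384,0:512];v=v.ravel();u=u.ravel();z=d[v,u]
P=np.c_[(u-c["cx"])/f*z,(v-c["cy"])/f*z,z]@T[:3,:3].T+T[:3,3]
k=(np.abs(P[:,2]-.061)<.006)&(np.hypot(P[:,0]-.661,P[:,1]-.213)<.1);Q=P[k]
co=np.linalg.lstsq(np.c_[Q[:,:2]-[.661,.213],np.ones(len(Q))],Q[:,2],rcond=None)[0]
print("plate top",k.sum(),rect(Q),"slopes deg",np.degrees(co[:2]).round(2),"z",co[2].round(4))
p,d=imaging.capture("scene");cv2.imwrite("pics/s4.png",cv2.resize(p[130:310,150:450],None,fx=2.6,fy=2.6))
E
```

```text
time_s: 8.6
eef_pos: [0.6613, 0.2133, 0.0658]
tool_rot: [[0.123, 0.992, -0.0], [0.992, -0.123, -0.0], [-0.0, -0.0, -1.0]]
force: [0.1, -0.7, -0.1]
opening: 0.0465
time_s: 9.52
eef_pos: [0.6613, 0.2133, 0.1958]
tool_rot: [[0.123, 0.992, 0.0], [0.992, -0.123, 0.0], [0.0, 0.0, -1.0]]
force: [-0.0, -0.6, -0.2]
opening: 0.0474
plate top 15564 (array([662.2, 211.9]), array([102.2, 125.4]), np.float32(82.9)) slopes deg [ 0.03 -0.05] z 0.0619
```

View pics/w4.png

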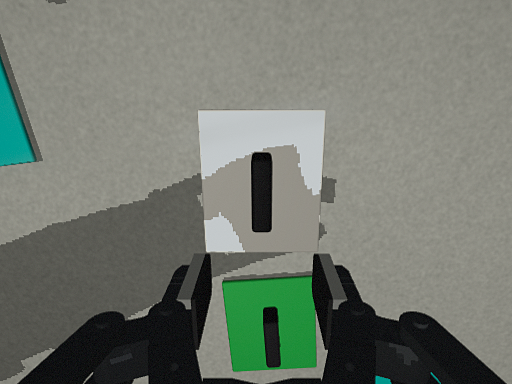

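View pics/s4.png

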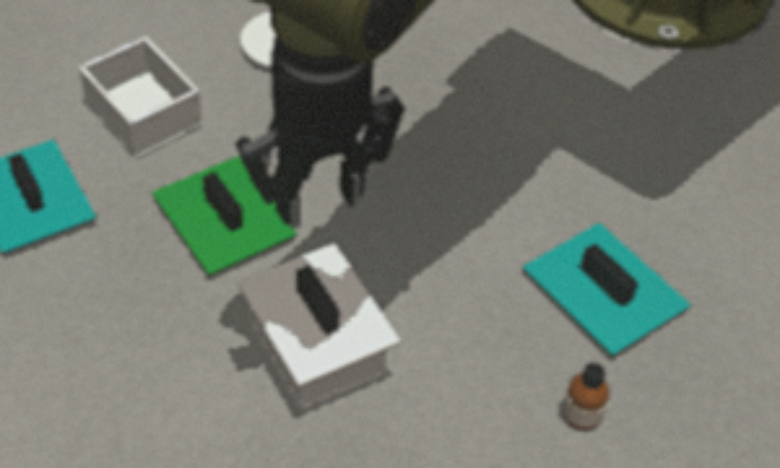

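The lid is flat on the dish, with its handle at wrist px (262,192). Its plate top is at z = 0.062, level within 0.1°, and centred at (0.662, 0.212) at 82.9°. The dish was at (0.661, 0.212) at 83°. The gripper is clear, so I'm handing in.

```bash
python3 -c "
from cell import close_job
print(close_job())"
```

```text
the job is handed in; nothing more can be done
None
```

The white oblong lid is on the slide dish (the left one), seated flat on the rim and released. I handed the job in at about 9.6 s.

**Final checks (wrist depth and scene picture):**
- **Height:** the plate top is at about 62 mm, against 61 mm expected when fully down.
- **Tilt:** less than 0.1°.
- **Alignment:** the lid is within about 2 mm and 0.3° of where I measured the dish before placing.
- **Clearance:** the open gripper is about 13 cm above where it let go, and the measured force is close to zero.
- **Bystanders:** the scene picture shows the empty dish in the same place as before. The round lid is partly hidden behind the arm, but nothing went near it.

No check failed or disagreed. The dish's position under the lid was not measured again after placing. Contact was only about 4 N, so it should not have moved.

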